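# Clamp a pigment pen in its holding fixture

### The job

Secure the blue pigment pen that lies in the grey cradle of the fixture: push the plunger by its knob until its sprung nose holds the pen snugly but gently between nose and end stop, then flip the red-tipped cam lever over centre, fully home, so that the plunger is locked. Do not squeeze the pen hard, do not force the lever once it is home, and leave the bottles and the spare pen alone.

Things in the scene. Friction and masses are not known exactly. Their poses are not given: they have to be found in the camera images.
- fixture: Fixed pen-holding fixture; aluminium base plate 290 x 90 x 12 mm (its x -125 to 165, y +-45). Origin on the table; x is the direction in which the plunger slides to close, z up. Plunger and pen lie on one line: y = 0, 45 mm above the table. Black slide housing: x -105 to -60, y +-25, top 70 mm high.
- cradle_mid (a point): Middle of the grey V cradle on the pen line, 45 mm high, at x = 52 mm of the fixture; cradle 85 mm long, sides up to 45 mm. Beyond it stands the aluminium end stop (34 mm wide, 62 mm high): its face was set by hand anywhere 63 to 78 mm beyond this point and is not measured; it does not give way.
- plunger: Steel rod 12 mm thick, axes as the fixture's. Origin on the table: the knob's back lies at its x = -222 mm, the unpressed nose tip at x = -50, both 45 mm above the table. Travel 100 mm; fully drawn back its origin is the fixture's. It drags with about 8 N, a little more the faster it slides, and stays where it is left. With the lever closed it is gripped as well.
- nose_tip (a point): Where the tip of the plunger's red nose (13 mm diameter) is when not pressed in. The nose is sprung: 1 N per mm over 8 mm, then solid. It pushes the pen along (under 1 N) until the pen meets the end stop. A snug, gentle hold has the nose about half pressed in: pushing the knob then takes about 4 N more than the drag alone.
- knob_back (a point): Centre of the flat back of the plunger's blue knob (disc 32 mm diameter, 12 mm thick), 45 mm above the table; push here along the fixture's +x.
- pen: Loose blue pigment pen, 16 mm diameter, 100 mm long, 30 g, lying in the cradle along the fixture's x axis. Origin at its centre, x along it. At the start it lies short of the end stop and clear of the nose.
- lever (a joint): Angle of the cam lever (rad), counter-clockwise from above: 0 fully open, 1.65 fully closed (a solid stop). Its load grows to about 0.4 N m near 0.8 (some 6 N at the red grip), vanishes at 1.40 (centre) and then pulls the lever shut by itself; before the centre it may swing back if let go.
- lever_pivot (a point): Lever pivot (vertical pin) on top of the housing, 92 mm above the table, at x = -82.5, y = 0 of the fixture. This point's y axis runs out along the lever and turns with it; its x axis is the side on which to push, towards -x.
- lever_grip (a point): Middle of the red grip of the lever, 66 mm out from the pivot, 92 mm above the table. Lever bar 14 mm wide and high, reaching 82 mm out; red grip 18 mm wide and high, from 51 to 85 mm out. Open, it points 1.49 rad counter-clockwise from the fixture's +x (sideways, to +y); closed, 3.14 rad (back, above the plunger).
- spare_pen: Another blue pen, 100 mm long, 16 mm diameter, lying on the table; leave alone. Origin at its centre, 8 mm up.
- pigment0: Ochre pigment bottle, 36 mm diameter, 85 mm high, standing; leave alone. Origin under its centre.
- pigment1: Brown-red pigment bottle, 36 mm diameter, 85 mm high, standing; leave alone. Origin under its centre.
- pigment2: Skin-coloured pigment bottle, 36 mm diameter, 85 mm high, standing; leave alone. Origin under its centre.
There are look-alikes about, which are no part of the job. Leave any yellow look-alike of the pen alone.

How it is judged (in metres and radians):
On the way:
1. with the lever still open, the nose presses the pen (2 to 8.5 N) against the end stop (contact force between plunger and pen between 2 and 8.5 N and y of pen in the frame of fixture between -0.006 and 0.006 m and z of pen in the frame of fixture between 0.039 and 0.051 m and value of joint lever below 0.5 rad), for 0.3 s.
At the end, for the whole second after the job is handed in: The lever is closed past 1.55 rad, the pen rests in the cradle (within 6 mm of the plunger line) and the plunger's nose presses it against the end stop with 2 to 8.5 N (contact force between plunger and pen between 2 and 8.5 N and y of pen in the frame of fixture between -0.006 and 0.006 m and z of pen in the frame of fixture between 0.039 and 0.051 m and value of joint lever above 1.55 rad and linear speed of pen below 0.01 m/s); the robot touches nothing.
It fails at once if the pen is squeezed with more than 15 N (contact force between plunger and pen above 15 N).
It fails at once if the robot pushes the lever with more than 25 N (contact force between any of the fingers, the arm and lever above 25 N).
It fails at once if the robot touches the pen with more than 5 N (contact force between any of the fingers, the arm and pen above 5 N).
It fails at once if a bottle or the spare pen is moved by more than 20 mm (distance of any of spare_pen, pigment0, pigment1, pigment2 from where it was at the start of the episode above 0.02 m).
It also fails if it takes over 70 s, if anything falls off the work surface, if the arm or the gripper's body presses on something with over 40 N, if the wrist force passes 120 N, or if a joint passes its speed limit or range.

### The arm

A 6-joint arm with a two-finger parallel gripper is mounted at the origin on the work surface. World frame = base frame: x ahead of the robot, y to its left, z up, the work surface at z = 0. Lengths are in mm, angles in rad, forces in N, time in s.
With the tool pointing down it reaches from about 400 to 925 mm from the base axis. Payload 12.5 kg.
Tool frame: the origin (TCP) lies on the mounting face of the last link; the fingertips stand 190 mm ahead of it and the grasp point (between the pads) lies 171 mm ahead of it; x points along the fingers, y is the direction in which the jaws open and shut, and the axes are right-handed (so a half turn about x gives the same grasp; the last joint's range is limited). The gripper opens to 95 mm and grips with 3 to 60 N. Pads are 20 mm wide; open, the fingers measure 119 mm over their backs; the gripper's body (75 mm by 180 mm) begins 59 mm behind the grasp point.
Start: joints at [-1.338, 0.491, 1.559, -0, 1.092, -0.106], TCP at [207.741, -589.464, 404.761] pointing down, gripper open.
Joint ranges: [-3.1, 3.1], [-0.84, 2.19], [0.05, 2.79], [-1.13, 4.28], [0.06, 2.93], [-2.69, 2.69]. Speed limits (rad/s): [2.22, 2.22, 2.79, 3.14, 3.14, 3.14].

### API

Orientations are given as [roll, pitch, yaw] about the fixed x, y, z axes, in that order (R = Rz(yaw) Ry(pitch) Rx(roll)).
In Python, from cell import env, eyes gives the robot as it stands. The module is installed in compiled form; this text tells all that it offers.
- The arm moves only by the tool jog_arm, never from a script. Its argument "deltas" is one flat list of numbers, 7 for each row, row after row: the shift along the tool's x, y, z in mm, then the turn, a rotation vector about the tool's x, y, z in rad, then the opening, from 0 (shut) to 1 (fully open). A call has 1 to 10 rows; each row shifts and turns the pose as measured when the row begins, along the tool's axes as they then stand; what a row does not reach is not made up. A row lasts 1/8 s, in which the tool goes at most 62.5 mm and 10.7 degrees, less where a joint would pass 70% of its speed; a pose out of reach is approached as far as the arm can. A call is refused whole if a number of a shift passes 62.5 or a number of a turn 0.188, either way. A call with a gripper value outside its range is refused whole. The fingers move at their own pace and stop on an object; the grip force is fixed at half the most. Time passes only in rows, so rows that do not move let the fingers close. It gives the time, the measured TCP pose, the force and the opening at its end, in the units of the state.
- env.state(): the state, without advancing time (a new reading comes with each control period).
- eyes.read_camera(name): name is "scene" or "top"; returns a dict with "image" (400x640x3 uint8, red, green, blue), "fovy" (degrees; the focal length in pixels is half the picture's height over the tangent of half this angle, whatever the lens; pixels are square), "cx", "cy" (the principal point, pixels), "dist" ([k1, k2, p1, p2, k3] as OpenCV has them; the pictures are not rectified), "world_from_camera" (4x4, takes a point from camera to world coordinates). Camera axes: x right, y up, looking along -z (the intrinsics and any distortion apply to the point x, -y, -z); pixel columns grow to the right and rows downward; lengths in mm; the calibration is good to about 2 mm. A picture is of the moment at which its call begins. There is no depth.
- env.job_done(): hands the job in, once; it reports no verdict.
The state is a dict: "t": time; "joints": joint angles; "qvel": joint speeds; "tau": joint torques, N m; "eef_pos": TCP position; "tcp_rot": TCP orientation; "ft_force": force on the tool from outside, world axes, zero at the start; "moment": the same for the moment, N m; "opening": opening from 0.0 (shut) to 1.0 (fully open).
Only numpy, scipy, OpenCV 4.12 (cv2) and the standard library are available. Lean on these libraries where they do the work, as an engineer would, in place of code of your own. Each camera call takes 0.05 s, during which the arm holds its last target.

## Working session

There is one attempt and no reset: what is moved stays moved. The work goes in short steps, Python scripts to look and compute and a tool call to move; the robot and the scene stay as the last step left them, time stands still between calls to the robot, and variables do not carry over. Pictures are saved under pics/ and viewed, and the job is handed in when it is done.

Besides the shell and the picture viewer there is one more tool, called after "Call:" as name(argument=value, ...), one argument or row to a line, values as JSON. jog_arm: Moves the arm, as the interface text tells. Its arguments: {"type":"object","properties":{"deltas":{"type":"array","items":{"type":"number"}}},"required":["deltas"]}

```bash
mkdir -p pics; ls; python3 - <<'E'
from cell import env, eyes
import cv2, pickle, numpy as np
s=env.state(); print(s)
for n in ("scene","top"):
    c=eyes.read_camera(n); pickle.dump(c,open(f"pics/{n}0.pkl","wb"))
    cv2.imwrite(f"pics/{n}0.png",c["image"][:,:,::-1]); print(n,c["fovy"],c["cx"],c["cy"],c["dist"],np.round(c["world_from_camera"],3).tolist())
E
```

```text
pics
{'t': 0.0, 'joints': array([-1.33755424e+00,  4.91555507e-01,  1.55947757e+00, -1.78244727e-05,
        1.09167366e+00, -1.05603264e-01]), 'qvel': array([ 0.00137311,  0.00030067,  0.00038469, -0.00023237,  0.00060084,
       -0.00021824]), 'tau': array([-5.80892847e-04, -6.12641287e+01, -2.58176762e+01,  6.91941823e-02,
        4.82332322e-02, -1.70655358e-04]), 'eef_pos': array([ 207.7578152 , -589.41586588,  404.15445949]), 'tcp_rot': array([-1.66221101,  1.56968213,  1.81823521]), 'ft_force': array([-0.24339246, -0.49826972,  0.70451209]), 'moment': array([ 0.03605222, -0.02451525, -0.01750157]), 'opening': 1.0006228197761846}
scene 55.23410820205336 314.0294501400323 196.7855123329064 [-0.01943352  0.          0.          0.          0.        ] [[-0.329, -0.609, 0.722, 1222.055], [0.944, -0.222, 0.243, 234.45], [0.012, 0.761, 0.648, 644.299], [0.0, 0.0, 0.0, 1.0]]
top 43.510271579140394 315.7648966287414 198.78127399125663 [0.00271571 0.         0.         0.         0.        ] [[0.01, 0.991, -0.13, 453.206], [-1.0, 0.008, -0.012, 21.27], [-0.011, 0.13, 0.991, 1099.655], [0.0, 0.0, 0.0, 1.0]]
```

View pics/scene0.png

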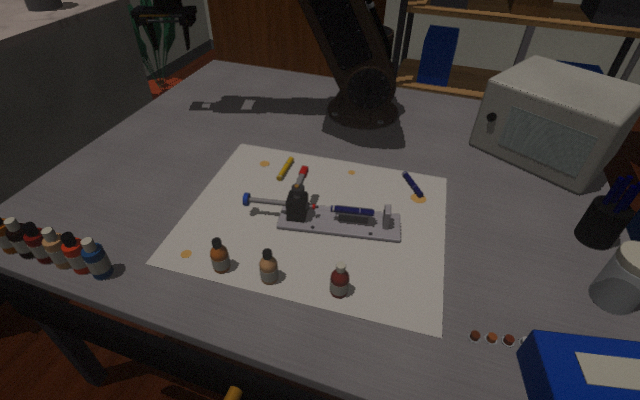

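View pics/top0.png

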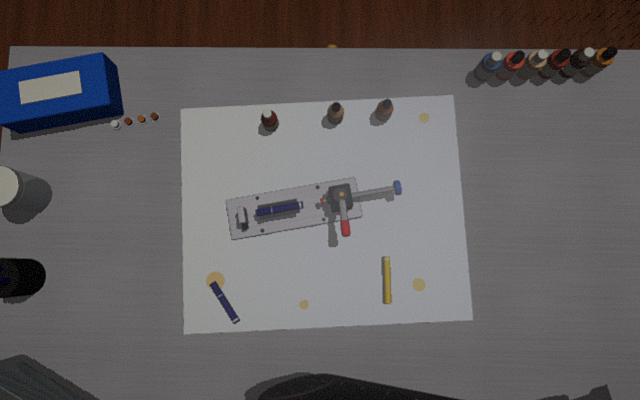

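Scene: the fixture is in the middle. In the top view its knob is at (397,187), the red lever tip at (345,228), the end stop at (241,217) and the housing at (340,195).
Candidates for the pen: blue pen in the cradle, top (278,209); spare blue pen on the paper (224,302); yellow look-alike (387,280). I choose the one in the cradle and check it in a close crop.

```bash
cat > h.py <<'E'
import numpy as np, cv2
def ray(c,uv):
    f=200/np.tan(np.radians(c["fovy"])/2); K=np.array([[f,0,c["cx"]],[0,f,c["cy"]],[0,0,1]])
    p=cv2.undistortPoints(np.array([[uv]],float),K,np.array(c["dist"],float))[0,0]
    T=np.array(c["world_from_camera"]); return T[:3,3],T[:3,:3]@np.array([p[0],-p[1],-1])
def onz(c,uv,z):
    o,d=ray(c,uv); return o+d*(z-o[2])/d[2]
def proj(c,P):
    f=200/np.tan(np.radians(c["fovy"])/2); T=np.linalg.inv(np.array(c["world_from_camera"]))
    p=T[:3,:3]@np.asarray(P,float)+T[:3,3]; p=np.array([p[0],-p[1],-p[2]])
    K=np.array([[f,0,c["cx"]],[0,f,c["cy"]],[0,0,1]])
    return cv2.projectPoints(p.reshape(1,1,3),np.zeros(3),np.zeros(3),K,np.array(c["dist"],float))[0][0,0]
def tri(c1,u1,c2,u2):
    o1,d1=ray(c1,u1);o2,d2=ray(c2,u2)
    s=np.linalg.lstsq(np.c_[d1,-d2],o2-o1,rcond=None)[0]
    return (o1+s[0]*d1+o2+s[1]*d2)/2, np.linalg.norm(o1+s[0]*d1-o2-s[1]*d2)
E
python3 - <<'E'
import pickle,cv2
t=pickle.load(open("pics/top0.pkl","rb"))["image"][:,:,::-1]; s=pickle.load(open("pics/scene0.pkl","rb"))["image"][:,:,::-1]
cv2.imwrite("pics/tc.png",cv2.resize(t[170:250,215:415],None,fx=4,fy=4,interpolation=cv2.INTER_CUBIC))
cv2.imwrite("pics/sc.png",cv2.resize(s[150:250,235:435],None,fx=4,fy=4,interpolation=cv2.INTER_CUBIC))
E
```

```text
(no output)
```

View pics/tc.png

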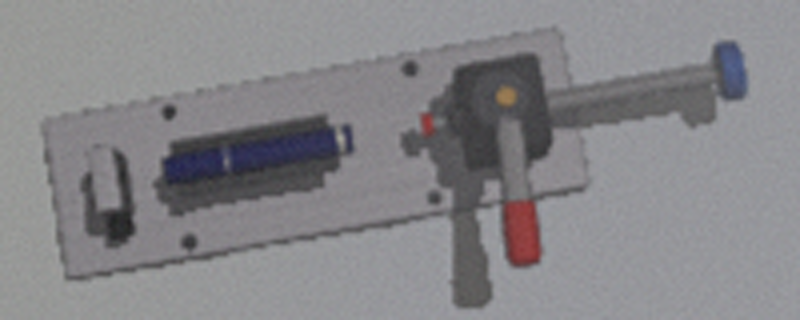

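View pics/sc.png

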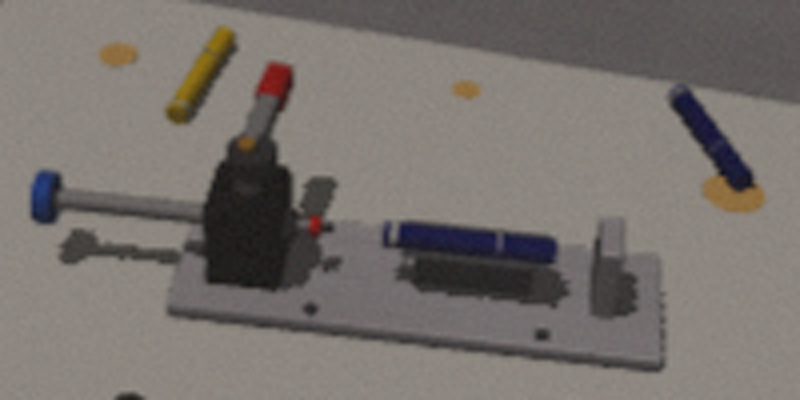

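The crops show the blue pen in the cradle, at tc (165–352,153), between the red nose (428,125) and the end stop (107,180). The yellow pen and the spare lie well away, so the choice is right. Now I measure the pose.

```bash
python3 - <<'E'
from h import *; import pickle
t=pickle.load(open("pics/top0.pkl","rb")); s=pickle.load(open("pics/scene0.pkl","rb"))
cv=lambda p,o:((p[0]+.5)/4-.5+o[0],(p[1]+.5)/4-.5+o[1])
T=lambda x,y:cv((x,y),(215,170)); S=lambda x,y:cv((x,y),(235,150))
# fixture x=-125 end is right. corners: (+165,-45)=(43,120)? fixture y=-world x => image down is +y
im=[(43,120),(560,30),(590,185),(68,278)]; fx=[(165,-45),(-125,-45),(-125,45),(165,45)]
W=np.array([onz(t,T(*p),12)[:2] for p in im]); 
ims=[(662,366),(168,312)]; W2=np.array([onz(s,S(*p),12)[:2] for p in ims]); 
print(np.round(W,1).tolist(), "scene corners (165,-45),(-125,-45):",np.round(W2,1).tolist())
def fit(F,W):
    F=np.array(F,float);f0=F.mean(0);w0=W.mean(0);H=(F-f0).T@(W-w0);a=np.arctan2(H[0,1]-H[1,0],H[0,0]+H[1,1])
    R=np.array([[np.cos(a),-np.sin(a)],[np.sin(a),np.cos(a)]]);o=w0-R@f0;print("yaw",a,"org",o,"res",np.round(W-(F@R.T+o),1).tolist());return a,R,o
a,R,o=fit(fx,W)
def mask(c,rule,roi):
    hsv=cv2.cvtColor(c["image"],cv2.COLOR_RGB2HSV); m=rule(hsv.astype(int)).astype(np.uint8)
    z=np.zeros_like(m);z[roi[1]:roi[3],roi[0]:roi[2]]=1;m&=z
    n,l,st,ce=cv2.connectedComponentsWithStats(m);i=1+np.argmax(st[1:,4]);return ce[i],st[i]
blue=lambda h:(h[...,0]>100)&(h[...,0]<130)&(h[...,1]>100)&(h[...,2]>50)
red=lambda h:((h[...,0]<8)|(h[...,0]>172))&(h[...,1]>140)&(h[...,2]>60)
loc=lambda P:np.r_[R.T@(P[:2]-o),P[2]]
for nm,rule,rt,rs in (("knob",blue,(390,175,408,200),(240,188,256,210)),("grip",red,(335,215,355,240),(293,160,312,180)),("nose",red,(318,195,326,206),(308,200,322,212))):
    try:
        ct,st=mask(t,rule,rt);cs,ss=mask(s,rule,rs);P,e=tri(t,ct,s,cs);print(nm,ct,st,cs,ss,"P",P.round(1),"gap",round(e,1),"fixture",loc(P).round(1))
    except Exception as ex: print(nm,ex)
P,e=tri(t,T(507,96),s,S(245,145));print("pivot",P.round(1),e,loc(P).round(1))
P,e=tri(t,T(352,140),s,S(385,234));print("pen rear",P.round(1),e,loc(P).round(1))
P,e=tri(t,T(165,168),s,S(556,250));print("pen front",P.round(1),e,loc(P).round(1))
P=onz(t,T(92,150),62);print("stop top corner",loc(P).round(1))
P=onz(t,T(117,150),62);print("stop face top",loc(P).round(1))
P=onz(t,T(130,210),62);print("stop face top2",loc(P).round(1))
for nm,c,p in (("b0",t,(385,105)),):pass
for p in ((269,114),(335,106),(385,102)): print("bottle top",onz(t,p,85).round(0))
print("spare",onz(t,(224,302),8).round(0),"yellow",onz(t,(387,280),8).round(0))
E
```

```text
[[592.6, 232.9], [644.9, -50.3], [559.4, -66.6], [506.3, 216.4]] scene corners (165,-45),(-125,-45): [[597.4, 230.4], [652.7, -48.3]]
yaw 1.7554380000806322 org [579.45877682  63.44249799] res [[-0.8, -1.0], [-1.8, 0.9], [1.3, 1.1], [1.3, -1.0]]
knob [398.75 185.25] [398 184   2   3   4] [245.19230769 198.13461538] [243 193   6  12  52] P [ 621.5 -141.1   50.1] gap 0.0 fixture [-208.8   -3.8   50.1]
grip [345.64179104 228.05970149] [343 221   7  14  67] [303.54166667 169.625     ] [300 166   8   9  48] P [526.5 -27.3  97.3] gap 1.2 fixture [-79.5  68.7  97.3]
nose [321.5 200.5] [321 200   2   2   2] [313.36363636 206.09090909] [312 204   3   5  11] P [588.4  20.8  46.3] gap 2.7 fixture [-43.6  -1.   46.3]
pivot [595.7 -19.1 101.5] 2.858423395308047 [-84.2  -0.8 101.5]
pen rear [579.4  60.9  44.6] 2.3428696365431745 [-2.5  0.5 44.6]
pen front [563.1 159.   48.7] 2.773247791300908 [97.  -1.5 48.7]
stop top corner [132.9 -15.8  62. ]
stop face top [120.1 -13.5  62. ]
stop face top2 [118.3  18.7  62. ]
bottle top [764. 133.  85.]
bottle top [783.  -4.  85.]
bottle top [ 792. -109.   85.]
spare [372. 229.   8.] yellow [ 422. -120.    8.]
```

```bash
cat >> h.py <<'E'
from scipy.spatial.transform import Rotation as Ro
YAW=1.7554; ORG=np.array([580.5,63.4])
RF=np.array([[np.cos(YAW),-np.sin(YAW)],[np.sin(YAW),np.cos(YAW)]])
def tool(s): return Ro.from_euler("xyz",s["tcp_rot"]).as_matrix()
def fix(P): P=np.asarray(P,float); return np.r_[RF.T@(P[:2]-ORG),P[2:]]
def wor(F): F=np.asarray(F,float); return np.r_[RF@F[:2]+ORG,F[2:]]
def rep(s):
    R=tool(s); tip=s["eef_pos"]+190*R[:,0]; f=s["ft_force"]
    print("t",round(s["t"],2),"tip fix",fix(tip).round(1),"F fix",np.r_[RF.T@f[:2],f[2]].round(1),"op",round(s["opening"],2),"j",s["joints"].round(2))
    y=np.r_[RF.T@R[:2,1],R[2,1]];print(" tool y in fix ang",np.arctan2(y[1],y[0]).round(3),"x tilt",R[:,0].round(3)); return R,tip
def goto(s,F):  # tool shift to bring tip to fixture-frame point F (mm)
    R=tool(s); tip=s["eef_pos"]+190*R[:,0]; return R.T@(wor(F)-tip)
E
python3 - <<'E'
from h import *; from cell import env
s=env.state(); R,tip=rep(s); print(R.round(2)); print("to knob standoff above", goto(s,(-255,0,130)).round(1)); print(fix([0,0,0]), wor([-222,0,45]), wor([-82.5,0,92]))
E
```

```text
t 0.1 tip fix [-573.1  486.3  214.2] F fix [-0.  -0.7  0.3] op 1.0 j [-1.34  0.49  1.56  0.    1.09 -0.11]
 tool y in fix ang -2.987 x tilt [-0.     0.001 -1.   ]
[[-0.    0.33 -0.94]
 [ 0.   -0.94 -0.33]
 [-1.   -0.   -0.  ]]
to knob standoff above [  84.5 -239.6 -529.3]
[ 44.232037   582.27427979   0.        ] [ 621.24964404 -154.82801495   45.        ] [595.6434488 -17.6982488  92.       ]
```

Call:
jog_arm(
  deltas=[5,-24,-53,0,0,0,0,5,-24,-53,0,0,0,0,5,-24,-53,0,0,0,0,5,-24,-53,0,0,0,0,5,-24,-53,0,0,0,0,5,-24,-53,0,0,0,0,5,-24,-53,0,0,0,0,5,-24,-53,0,0,0,0,5,-24,-53,0,0,0,0,5,-24,-53,0,0,0,0],
)

```text
t: 1.35
eef_pos: [638.7, -177.8, 350.4]
tcp_rot: [-1.122, 1.567, 2.351]
ft_force: [-0.2, 0.2, 0.6]
opening: 0.023
```

Call:
jog_arm(
  deltas=[0,0,0,-0.177,0,0,0,0,0,0,-0.177,0,0,0,0,0,0,-0.177,0,0,0,0,0,0,-0.177,0,0,0,0,0,0,-0.177,0,0,0,0,0,0,-0.177,0,0,0,0,0,0,-0.177,0,0,0,0,0,0,-0.177,0,0,0,0,0,0,0,0,0,0],
)

```text
t: 2.48
eef_pos: [641.3, -172.8, 345.2]
tcp_rot: [-2.321, 1.559, 2.618]
ft_force: [-0.2, 1.6, -0.6]
opening: 0.005
```

```bash
python3 - <<'E'
from h import *; from cell import env
s=env.state(); R,tip=rep(s); print("shift", goto(s,(-255,0,130)).round(1))
E
```

```text
t 2.48 tip fix [-241.9  -14.7  155.2] F fix [ 1.6 -0.1 -0.6] op 0.0 j [-0.36  0.61  1.52  0.    1.03 -0.59]
 tool y in fix ang -1.528 x tilt [-0.01   0.006 -1.   ]
shift [ 25.2 -15.   12.6]
```

Call:
jog_arm(
  deltas=[12,-8,8,0.02,0,0,0,12,-8,8,0.02,0,0,0,0,0,0,0,0,0,0,30,0,0,0,0,0,0,30,0,0,0,0,0,0,30,0,0,0,0,0,0,0,0,0,0,0,0,0],
)

```text
t: 3.35
eef_pos: [626.6, -193.7, 226.7]
tcp_rot: [-2.278, 1.559, 2.605]
ft_force: [0.6, -0.7, 0.2]
opening: 0.004
```

```bash
python3 - <<'E'
from h import *; from cell import env,eyes
s=env.state(); R,tip=rep(s); print("shift", goto(s,(-235,0,36)).round(1))
a=eyes.read_camera("top")["image"][150:270,290:450,::-1]; b=eyes.read_camera("scene")["image"][130:250,210:370,::-1]
cv2.imwrite("pics/k1.png",cv2.resize(np.hstack([a,b]),None,fx=2.5,fy=2.5,interpolation=cv2.INTER_CUBIC))
E
```

```text
t 3.35 tip fix [-259.7    3.6   36.7] F fix [-0.8 -0.4  0.2] op 0.0 j [-0.4   0.74  1.62  0.    0.79 -0.57]
 tool y in fix ang -1.585 x tilt [-0.01   0.006 -1.   ]
shift [  0.9   3.2 -24.8]
```

View pics/k1.png

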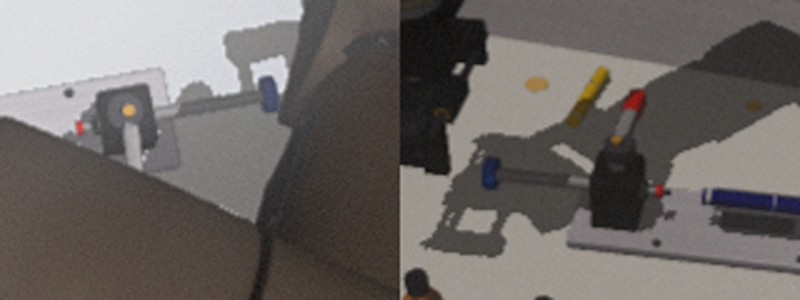

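The right half shows the knob at (490,172) with the gripper standing just behind it at (430,165). In the left half the arm hides part of the top view. I approach the knob slowly.

Call:
jog_arm(
  deltas=[0,3,-10,0,0,0,0,0,0,-8,0,0,0,0,0,0,-4,0,0,0,0,0,0,-4,0,0,0,0,0,0,-4,0,0,0,0],
)

```text
t: 4.08
eef_pos: [625.4, -161.5, 233.3]
tcp_rot: [-2.843, 1.568, 2.04]
ft_force: [-0.0, -0.6, -0.0]
opening: 0.005
```

```bash
python3 - <<'E'
from h import *; from cell import env,eyes
rep(env.state())
E
```

```text
t 4.08 tip fix [-228.8   -2.7   43.3] F fix [-0.5  0.1 -0. ] op 0.0 j [-0.36  0.72  1.65  0.    0.78 -0.53]
 tool y in fix ang -1.585 x tilt [-0.001  0.003 -1.   ]
```

Call:
jog_arm(
  deltas=[8,-3,0,0,0,0,0,0,0,0,0,0,0,0],
)

```text
t: 4.32
eef_pos: [622.1, -161.8, 224.5]
tcp_rot: [-2.744, 1.568, 2.14]
ft_force: [0.4, -0.4, 0.2]
opening: 0.002
```

```bash
python3 - <<'E'
from h import *; from cell import env,eyes
rep(env.state())
b=eyes.read_camera("scene")["image"][150:230,210:310,::-1]
cv2.imwrite("pics/k2.png",cv2.resize(b,None,fx=6,fy=6,interpolation=cv2.INTER_CUBIC))
E
```

```text
t 4.33 tip fix [-228.5    0.6   34.5] F fix [-0.4 -0.3  0.2] op 0.0 j [-0.36  0.73  1.66  0.    0.76 -0.53]
 tool y in fix ang -1.584 x tilt [-0.002  0.003 -1.   ]
```

View pics/k2.png

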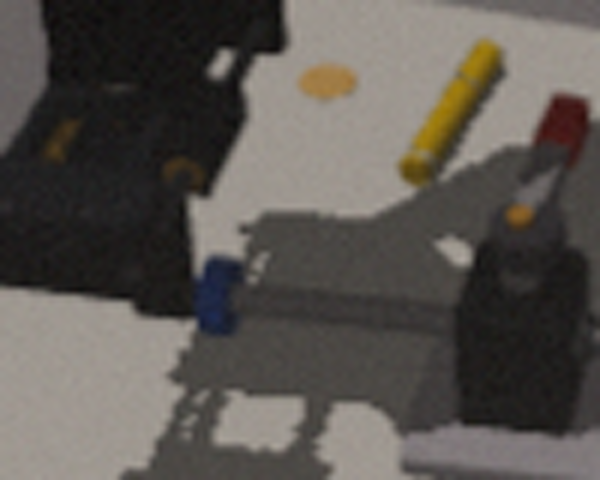

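The finger, at (170,270), stands right at the back of the knob (215,295) at the right height. Pushing now.

Call:
jog_arm(
  deltas=[0,0,-4,0,0,0,0,0,0,-4,0,0,0,0,0,0,-4,0,0,0,0,0,0,-4,0,0,0,0],
)

```text
t: 4.88
eef_pos: [619.6, -148.0, 225.0]
tcp_rot: [0.211, 1.569, -1.189]
ft_force: [-0.9, -9.0, -2.8]
opening: 0.003
```

```bash
python3 - <<'E'
from h import *; from cell import env,eyes
rep(env.state())
E
```

```text
t 4.88 tip fix [-2.154e+02  2.000e-01  3.500e+01] F fix [-8.6  2.6 -2.8] op 0.0 j [-0.34  0.72  1.68 -0.    0.74 -0.51]
 tool y in fix ang -1.584 x tilt [ 0.001 -0.002 -1.   ]
```

Call:
jog_arm(
  deltas=[0,0,-5,0,0,0,0,0,0,-5,0,0,0,0,0,0,-5,0,0,0,0,0,0,-5,0,0,0,0,0,0,-5,0,0,0,0,0,0,-5,0,0,0,0,0,0,-5,0,0,0,0,0,0,-5,0,0,0,0],
)

```text
t: 5.88
eef_pos: [612.7, -114.1, 225.1]
tcp_rot: [0.22, 1.555, -1.178]
ft_force: [-0.0, -8.8, -1.4]
opening: 0.003
```

```bash
python3 - <<'E'
from h import *; from cell import env,eyes
rep(env.state())
b=eyes.read_camera("scene")["image"][160:260,260:410,::-1]
cv2.imwrite("pics/k3.png",cv2.resize(b,None,fx=5,fy=5,interpolation=cv2.INTER_CUBIC))
E
```

```text
t 5.88 tip fix [-183.3    0.3   35.1] F fix [-8.7  1.6 -1.4] op 0.0 j [-0.29  0.7   1.72 -0.02  0.71 -0.45]
 tool y in fix ang -1.583 x tilt [ 0.006 -0.015 -1.   ]
```

View pics/k3.png

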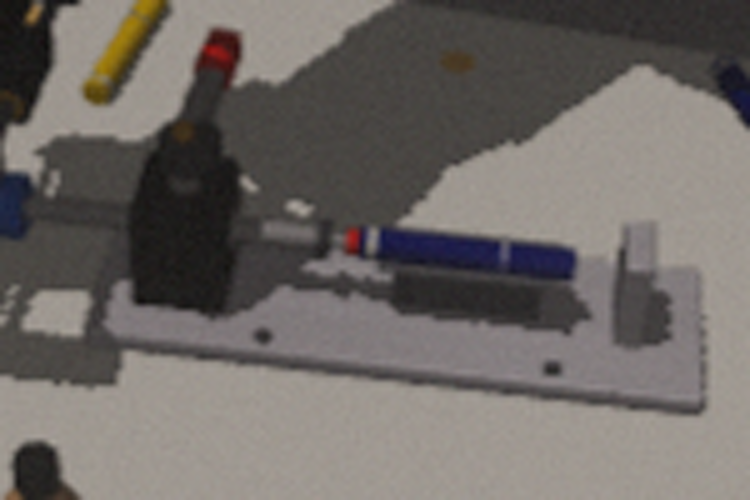

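The nose at (353,240) has just met the pen's rear end. The pen's front (575,262) is about 20 mm short of the stop (617).

Call:
jog_arm(
  deltas=[0,0,-3,0,0.004,0,0,0,0,-3,0,0.004,0,0,0,0,-3,0,0.004,0,0,0,0,-3,0,0.003,0,0],
)

```text
t: 6.42
eef_pos: [610.7, -104.6, 225.0]
tcp_rot: [0.659, 1.563, -0.738]
ft_force: [0.1, -8.4, -2.7]
opening: 0.003
```

```bash
python3 - <<'E'
from h import *; from cell import env,eyes
rep(env.state())
E
```

```text
t 6.42 tip fix [-171.8    0.3   35. ] F fix [-8.3  1.5 -2.7] op 0.0 j [-0.28  0.7   1.73 -0.01  0.71 -0.45]
 tool y in fix ang -1.581 x tilt [ 0.006 -0.005 -1.   ]
```

Call:
jog_arm(
  deltas=[0,0,-2,0,0.001,0,0,0,0,-2,0,0.001,0,0],
)

```text
t: 6.68
eef_pos: [610.1, -102.0, 225.0]
tcp_rot: [0.666, 1.562, -0.731]
ft_force: [0.2, -8.5, -2.2]
opening: 0.003
```

Call:
jog_arm(
  deltas=[0,0,-2,0,0.001,0,0,0,0,-2,0,0.001,0,0],
)

```text
t: 6.92
eef_pos: [609.5, -99.5, 225.0]
tcp_rot: [0.67, 1.561, -0.726]
ft_force: [-0.2, -8.3, -2.2]
opening: 0.005
```

```bash
python3 - <<'E'
from h import *; from cell import env,eyes
rep(env.state())
b=eyes.read_camera("scene")["image"][180:240,300:410,::-1]
cv2.imwrite("pics/k4.png",cv2.resize(b,None,fx=7,fy=7,interpolation=cv2.INTER_CUBIC))
E
```

```text
t 6.92 tip fix [-167.     0.2   35. ] F fix [-8.1  1.7 -2.2] op 0.01 j [-0.27  0.7   1.73 -0.01  0.7  -0.44]
 tool y in fix ang -1.581 x tilt [ 0.008 -0.007 -1.   ]
```

View pics/k4.png

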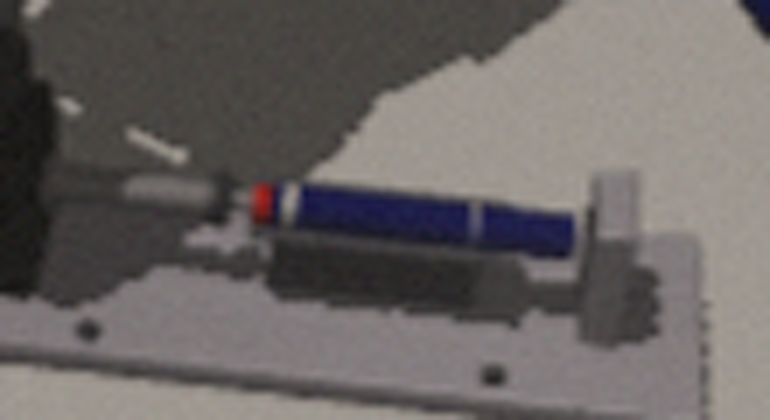

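The pen's front (575,235) is now about 3–5 mm short of the stop face (590). I go on in small steps and watch the force.

Call:
jog_arm(
  deltas=[0,0,-2,0,0.001,0,0,0,0,-2,0,0.001,0,0],
)

```text
t: 7.22
eef_pos: [608.8, -96.9, 225.0]
tcp_rot: [0.669, 1.559, -0.726]
ft_force: [0.1, -7.9, -2.3]
opening: 0.005
```

Call:
jog_arm(
  deltas=[0,0,-2,0,0.001,0,0,0,0,-2,0,0.001,0,0],
)

```text
t: 7.48
eef_pos: [608.2, -94.4, 225.1]
tcp_rot: [0.676, 1.558, -0.719]
ft_force: [0.1, -8.2, -3.4]
opening: 0.003
```

```bash
python3 - <<'E'
from h import *; from cell import env,eyes
rep(env.state())
E
```

```text
t 7.47 tip fix [-162.1    0.2   35.1] F fix [-8.1  1.4 -3.4] op 0.0 j [-0.26  0.7   1.74 -0.01  0.7  -0.43]
 tool y in fix ang -1.58 x tilt [ 0.01  -0.008 -1.   ]
```

Call:
jog_arm(
  deltas=[0,0,-2,0,0.001,0,0,0,0,-2,0,0.001,0,0],
)

```text
t: 7.72
eef_pos: [607.7, -92.0, 225.1]
tcp_rot: [0.664, 1.557, -0.73]
ft_force: [-0.3, -11.8, -2.9]
opening: 0.004
```

```bash
python3 - <<'E'
from h import *; from cell import env,eyes
rep(env.state())
b=eyes.read_camera("scene")["image"][180:240,300:410,::-1]
cv2.imwrite("pics/k5.png",cv2.resize(b,None,fx=7,fy=7,interpolation=cv2.INTER_CUBIC))
E
```

```text
t 7.72 tip fix [-159.9    0.2   35.1] F fix [-11.6   2.5  -2.9] op 0.0 j [-0.26  0.7   1.74 -0.01  0.69 -0.43]
 tool y in fix ang -1.579 x tilt [ 0.011 -0.01  -1.   ]
```

View pics/k5.png

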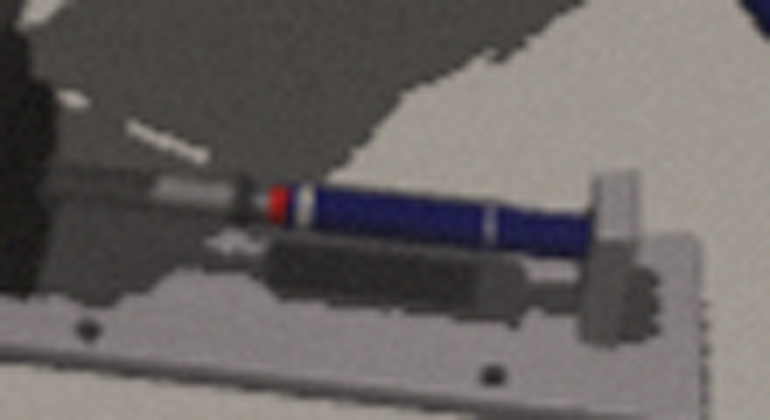

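Call:
jog_arm(
  deltas=[0,0,-1.5,0,0.001,0,0],
)

```text
t: 7.9
eef_pos: [607.5, -91.4, 225.1]
tcp_rot: [0.657, 1.556, -0.737]
ft_force: [-0.1, -11.1, -2.2]
opening: 0.005
```

```bash
python3 - <<'E'
from h import *; from cell import env,eyes
rep(env.state())
for i in range(4): eyes.read_camera("top"); rep(env.state())
E
```

```text
t 7.9 tip fix [-159.4    0.2   35.1] F fix [-10.9   2.1  -2.2] op 0.0 j [-0.26  0.69  1.74 -0.01  0.69 -0.42]
 tool y in fix ang -1.579 x tilt [ 0.011 -0.01  -1.   ]
t 7.95 tip fix [-159.4    0.2   35.1] F fix [-10.6   1.8  -2.7] op 0.01 j [-0.26  0.69  1.74 -0.01  0.69 -0.42]
 tool y in fix ang -1.579 x tilt [ 0.011 -0.01  -1.   ]
t 8.0 tip fix [-159.4    0.2   35.1] F fix [-9.1  2.3 -2. ] op 0.01 j [-0.26  0.69  1.74 -0.01  0.69 -0.42]
 tool y in fix ang -1.579 x tilt [ 0.011 -0.01  -1.   ]
t 8.05 tip fix [-159.4    0.2   35.1] F fix [-10.4   1.3  -1.4] op 0.0 j [-0.26  0.69  1.74 -0.01  0.69 -0.42]
 tool y in fix ang -1.579 x tilt [ 0.011 -0.01  -1.   ]
t 8.1 tip fix [-159.4    0.2   35.1] F fix [-10.5   0.5  -1.8] op 0.0 j [-0.26  0.69  1.74 -0.01  0.69 -0.42]
 tool y in fix ang -1.579 x tilt [ 0.011 -0.01  -1.   ]
```

Call:
jog_arm(
  deltas=[0,0,-2,0,0.001,0,0,0,0,-2,0,0.001,0,0],
)

```text
t: 8.35
eef_pos: [607.0, -89.6, 225.1]
tcp_rot: [0.64, 1.553, -0.754]
ft_force: [0.0, -12.7, -3.3]
opening: 0.005
```

```bash
python3 - <<'E'
from h import *; from cell import env,eyes
rep(env.state())
F=[]
for i in range(6): eyes.read_camera("top"); f=env.state()["ft_force"];F.append((RF.T@f[:2])[0])
print(np.round(F,1),np.mean(F));rep(env.state())
E
```

```text
t 8.35 tip fix [-1.579e+02  1.000e-01  3.510e+01] F fix [-12.5   2.3  -3.3] op 0.01 j [-0.25  0.69  1.74 -0.01  0.69 -0.42]
 tool y in fix ang -1.578 x tilt [ 0.013 -0.012 -1.   ]
[-11.2 -12.2 -11.5 -10.8 -12.  -10.7] -11.396929287887474
t 8.65 tip fix [-1.579e+02  1.000e-01  3.510e+01] F fix [-10.7   1.9  -3.1] op 0.0 j [-0.25  0.69  1.74 -0.01  0.69 -0.42]
 tool y in fix ang -1.578 x tilt [ 0.013 -0.012 -1.   ]
```

Spring load is about 4 N: 12.5 N moving against 8.2 N drag, and about 3.8 mm pressed in. It held still for 0.3 s. Backing off and going up.

Call:
jog_arm(
  deltas=[0,0,10,0,0,0,0,0,0,20,0,0.006,0,0,-40,0,0,0,0.006,0,0,-40,0,0,0,0,0,0,-40,0,0,0,0,0,0,0,0,0,0,0,0,0],
)

```text
t: 9.4
eef_pos: [611.9, -124.7, 349.2]
tcp_rot: [1.627, 1.56, 0.231]
ft_force: [-0.2, -0.1, 0.5]
opening: 0.007
```

```bash
python3 - <<'E'
from h import *; from cell import env,eyes
s=env.state();rep(s); u=np.array([.081,.997]);x=np.array([.997,-.081])
p=np.array([-82.5,0])+66*u+45*x; print(p,goto(s,(p[0],p[1],150)).round(1))
b=eyes.read_camera("scene")["image"][160:260,250:410,::-1]
cv2.imwrite("pics/k6.png",cv2.resize(b,None,fx=5,fy=5,interpolation=cv2.INTER_CUBIC))
E
```

```text
t 9.4 tip fix [-190.6    1.6  159.2] F fix [-0.1  0.2  0.5] op 0.01 j [-0.31  0.55  1.62  0.01  0.96 -0.49]
 tool y in fix ang -1.58 x tilt [ 0.01   0.002 -1.   ]
[-32.289  62.157] [   8.6  -62.1 -157.7]
```

View pics/k6.png

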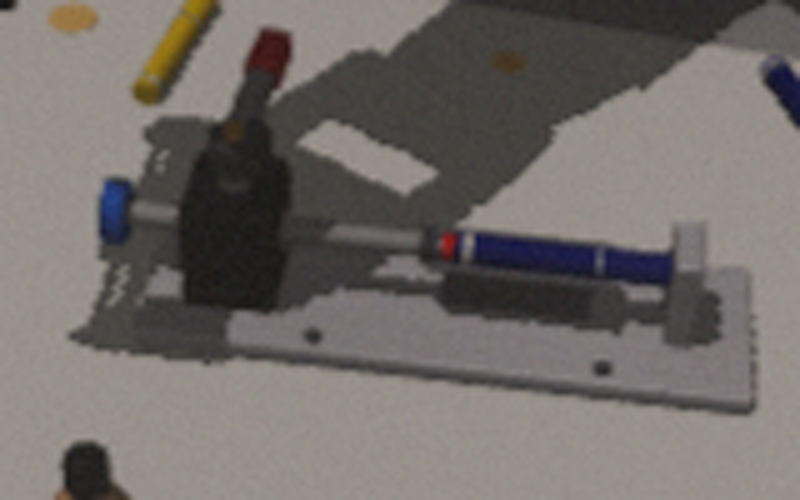

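The pen's front (672,265) is at the stop (680) and the nose (450,247) is pressed in. Moving to the open side of the lever.

Call:
jog_arm(
  deltas=[2,-15.5,-39.5,0.018,0,0,0,2,-15.5,-39.5,0.018,0,0,0,2,-15.5,-39.5,0.018,0,0,0,2,-15.5,-39.5,0.018,0,0,0,0,0,0,0,0,0,0,0,0,0,0,0,0,0],
)

```text
t: 10.2
eef_pos: [524.8, 23.5, 332.1]
tcp_rot: [-2.828, 1.564, 1.983]
ft_force: [0.3, -0.2, -0.1]
opening: 0.001
```

```bash
python3 - <<'E'
from h import *; from cell import env,eyes
s=env.state();rep(s); print(goto(s,(-32,62,82)).round(1))
E
```

```text
t 10.2 tip fix [-27.8  62.3 142.1] F fix [-0.2 -0.3 -0.1] op 0.0 j [-0.08  0.44  1.88  0.01  0.82 -0.19]
 tool y in fix ang -1.657 x tilt [-0.003  0.006 -1.   ]
[60.1  0.8  4.5]
```

Call:
jog_arm(
  deltas=[20,0,2,0,0,0,0,20,0,2,0,0,0,0,20,0,0,0,0,0,0,0,0,8,0,0,0,0,0,0,8,0,0,0,0,0,0,0,0,0,0,0],
)

```text
t: 10.95
eef_pos: [529.3, -2.3, 269.5]
tcp_rot: [-2.866, 1.564, 1.94]
ft_force: [-0.6, -0.9, -0.2]
opening: 0.007
```

```bash
cat >> h.py <<'E'
def lev(s):
    R=tool(s); tip=fix(s["eef_pos"]+190*R[:,0]); d=tip[:2]-[-82.5,0]
    y=RF.T@R[:2,1]; th=np.arctan2(-y[1],-y[0])%(2*np.pi)
    u=np.array([np.cos(th),np.sin(th)]); x=np.array([u[1],-u[0]]); f=s["ft_force"]; fl=RF.T@f[:2]
    print("t",round(s["t"],2),"tool ang",round(th-1.49,3),"along",round(d@u,1),"off",round(d@x,1),"z",round(tip[2],1),"F along/off/z",np.round([fl@u,fl@x,f[2]],1),"lever if touching(off 16)",round(th-1.49-np.arctan2(d@x-16,d@u),3),"tilt",R[:,0].round(3),"j6",round(s["joints"][5],2))
E
python3 - <<'E'
from h import *; from cell import env,eyes
s=env.state();lev(s)
b=eyes.read_camera("scene")["image"][130:220,250:370,::-1]
cv2.imwrite("pics/k7.png",cv2.resize(b,None,fx=6,fy=6,interpolation=cv2.INTER_CUBIC))
E
```

```text
t 10.95 tool ang -0.01 along 64.9 off 22.7 z 79.5 F along/off/z [ 0.7 -0.9 -0.2] lever if touching(off 16) -0.112 tilt [-0.002  0.006 -1.   ] j6 -0.23
```

View pics/k7.png

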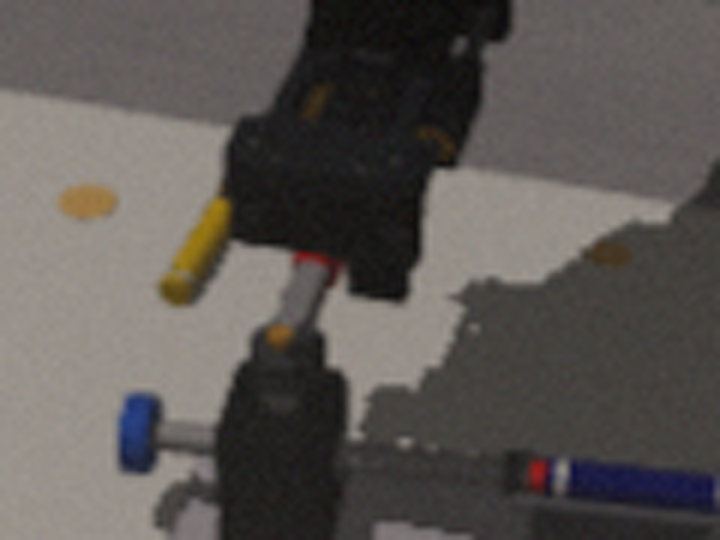

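The finger (385,270) stands beside the red grip (318,265), on the correct side. Starting the arc.

Call:
jog_arm(
  deltas=[-2,0,6,0,0,0,0,0,-1,6,-0.08,0,0,0,0,-1,6,-0.08,0,0,0],
)

```text
t: 11.38
eef_pos: [529.1, -20.2, 272.5]
tcp_rot: [-3.09, 1.563, 1.881]
ft_force: [0.0, 5.2, -3.1]
opening: 0.002
```

```bash
python3 - <<'E'
from h import *; from cell import env,eyes
lev(env.state())
E
```

```text
t 11.38 tool ang 0.155 along 65.0 off 16.0 z 82.5 F along/off/z [-1.3  5.  -3.1] lever if touching(off 16) 0.155 tilt [-0.002  0.007 -1.   ] j6 -0.43
```

Call:
jog_arm(
  deltas=[0.3,-1.3,6.3,-0.08,0,0,0,0.3,-1.3,6.3,-0.08,0,0,0,0.3,-1.3,6.3,-0.08,0,0,0],
)

```text
t: 11.75
eef_pos: [531.6, -38.5, 272.4]
tcp_rot: [2.842, 1.561, 1.778]
ft_force: [0.2, 8.9, -0.1]
opening: 0.009
```

```bash
python3 - <<'E'
from h import *; from cell import env,eyes
lev(env.state())
E
```

```text
t 11.75 tool ang 0.404 along 65.6 off 14.7 z 82.4 F along/off/z [-4.4  7.7 -0.1] lever if touching(off 16) 0.423 tilt [-0.002  0.01  -1.   ] j6 -0.72
```

Call:
jog_arm(
  deltas=[0.3,-1.3,6.3,-0.08,0,0,0,0.3,-1.3,6.3,-0.08,0,0,0,0.3,-1.3,6.3,-0.08,0,0,0,0.3,-1.3,6.3,-0.08,0,0,0],
)

```text
t: 12.25
eef_pos: [541.0, -59.6, 272.1]
tcp_rot: [2.706, 1.554, 1.975]
ft_force: [-2.9, 9.0, 2.2]
opening: 0.006
```

```bash
python3 - <<'E'
from h import *; from cell import env,eyes
lev(env.state())
E
```

```text
t 12.25 tool ang 0.736 along 66.3 off 15.6 z 82.1 F along/off/z [-4.8  8.2  2.2] lever if touching(off 16) 0.742 tilt [-0.007  0.015 -1.   ] j6 -1.09
```

Call:
jog_arm(
  deltas=[0.3,-1.3,6.5,-0.08,0,0,0,0.3,-1.3,6.5,-0.08,0,0,0,0.3,-1.3,6.5,-0.08,0,0,0,0.3,-1.3,6.5,-0.08,0,0,0],
)

```text
t: 12.75
eef_pos: [557.3, -76.6, 271.8]
tcp_rot: [2.6, 1.545, 2.202]
ft_force: [-4.8, 4.6, 3.2]
opening: 0.005
```

```bash
python3 - <<'E'
from h import *; from cell import env,eyes
lev(env.state())
E
```

```text
t 12.75 tool ang 1.069 along 66.6 off 16.7 z 81.8 F along/off/z [-2.4  6.2  3.2] lever if touching(off 16) 1.058 tilt [-0.015  0.021 -1.   ] j6 -1.45
```

Call:
jog_arm(
  deltas=[0.3,-1.2,6.5,-0.08,0,0,0,0.3,-1.2,6.5,-0.08,0,0,0,0.3,-1.2,6.5,-0.08,0,0,0],
)

```text
t: 13.12
eef_pos: [573.6, -85.5, 271.6]
tcp_rot: [2.437, 1.541, 2.289]
ft_force: [-3.4, 1.0, 1.6]
opening: 0.005
```

```bash
python3 - <<'E'
from h import *; from cell import env,eyes
lev(env.state())
E
```

```text
t 13.12 tool ang 1.318 along 66.6 off 16.1 z 81.6 F along/off/z [-0.5  3.5  1.6] lever if touching(off 16) 1.316 tilt [-0.02   0.023 -1.   ] j6 -1.7
```

Call:
jog_arm(
  deltas=[0,-1,5.5,-0.07,0,0,0,0,-1,5.5,-0.07,0,0,0],
)

```text
t: 13.38
eef_pos: [584.1, -88.8, 271.9]
tcp_rot: [2.313, 1.539, 2.31]
ft_force: [-0.3, 0.3, 0.0]
opening: 0.005
```

```bash
python3 - <<'E'
from h import *; from cell import env,eyes
lev(env.state())
for i in range(4): eyes.read_camera("top")
lev(env.state())
b=eyes.read_camera("scene")["image"][130:230,240:400,::-1]
cv2.imwrite("pics/k8.png",cv2.resize(b,None,fx=5,fy=5,interpolation=cv2.INTER_CUBIC))
E
```

```text
t 13.38 tool ang 1.464 along 66.8 off 15.3 z 82.0 F along/off/z [-0.3  0.3  0. ] lever if touching(off 16) 1.474 tilt [-0.021  0.023 -1.   ] j6 -1.85
t 13.57 tool ang 1.46 along 66.8 off 15.0 z 82.0 F along/off/z [0.2 0.7 0.8] lever if touching(off 16) 1.475 tilt [-0.02   0.023 -1.   ] j6 -1.85
```

View pics/k8.png

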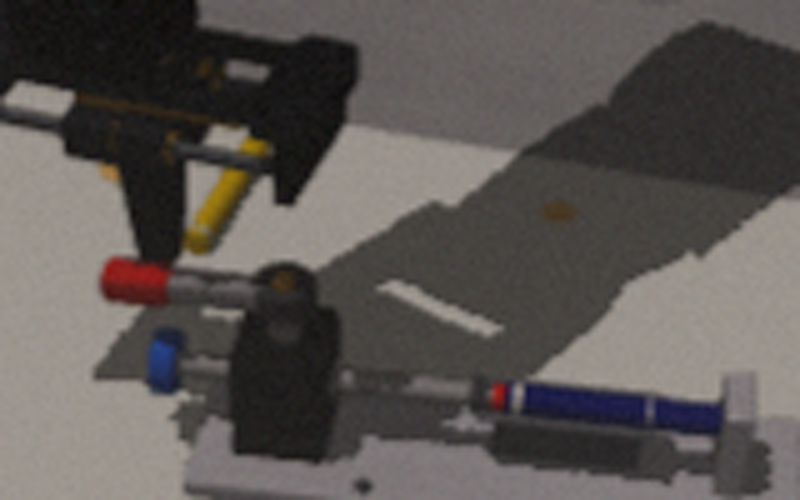

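The lever, with its red grip at (135,282), has swung ahead of the finger and lies back over the plunger. There is no load on the tool. Retreating and checking the angle.

Call:
jog_arm(
  deltas=[0,0,-15,0,0,0,0,0,0,-20,0,0,0,0,-40,0,-20,0,0,0,0,-40,0,-40,0,0,0,0,-40,0,-50,0,0,0,0,0,0,-50,0,0,0,0,0,0,-50,0,0,0,0,0,0,0,0,0,0,0],
)

```text
t: 14.62
eef_pos: [334.5, -87.5, 399.4]
tcp_rot: [2.286, 1.543, 2.27]
ft_force: [0.8, -0.4, 0.0]
opening: 0.0
```

```bash
python3 - <<'E'
from h import *; from cell import env,eyes
rep(env.state())
t=eyes.read_camera("top"); s=eyes.read_camera("scene")
hsv=lambda c:cv2.cvtColor(c["image"],cv2.COLOR_RGB2HSV).astype(int)
def m(c,roi):
    h=hsv(c);k=(((h[...,0]<8)|(h[...,0]>172))&(h[...,1]>130)&(h[...,2]>50)).astype(np.uint8)
    z=np.zeros_like(k);z[roi[1]:roi[3],roi[0]:roi[2]]=1;k&=z
    n,l,st,ce=cv2.connectedComponentsWithStats(k);i=1+np.argmax(st[1:,4]);return ce[i],st[i]
a=s["image"][150:250,240:410,::-1]; b=t["image"][150:250,215:415,::-1]
cv2.imwrite("pics/k9.png",np.vstack([cv2.resize(a,(510,300),interpolation=cv2.INTER_CUBIC),cv2.resize(b,(510,255),interpolation=cv2.INTER_CUBIC)]))
cs,ss=m(s,(245,160,290,200));print(cs,ss,"scene",fix(onz(s,cs,96)).round(1))
try:
    ct,st=m(t,(350,170,415,220));print(ct,st,"top",fix(onz(t,ct,96)).round(1))
except Exception as e: print(e)
for th in (1.4,1.55,1.65):
    g=[-82.5+66*np.cos(1.49+th),66*np.sin(1.49+th),96]; print(th,proj(s,wor(g)).round(1),proj(t,wor(g)).round(1))
E
```

```text
t 14.62 tip fix [-98.6 272.1 209.4] F fix [-0.5 -0.7  0. ] op 0.0 j [-0.45  0.1   2.18  0.01  0.89 -2.01]
 tool y in fix ang -0.201 x tilt [-0.018  0.021 -1.   ]
[266.81188119 185.74257426] [260 182  14   9 101] scene [-152.3   -3.6   96. ]
attempt to get argmax of an empty sequence
1.4 [271.4 180.7] [373.9 196.3]
1.55 [269.7 183.2] [373.8 191.4]
1.65 [268.8 184.9] [373.3 188.2]
```

View pics/k9.png

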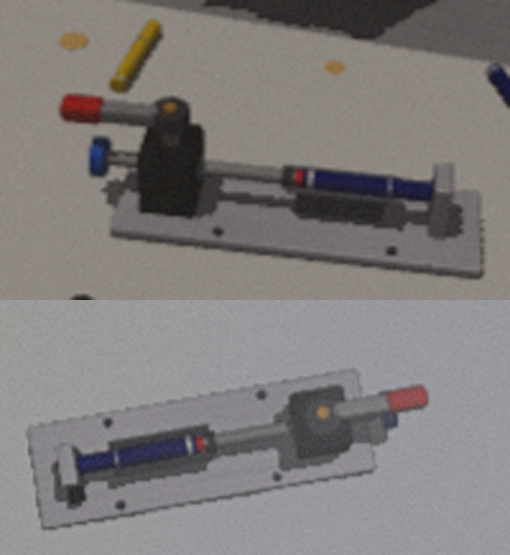

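The lever is home: the grip sits at scene (266.8,185.7) and top (375,188.4), where 1.65 rad predicts (268.8,184.9) and (373.3,188.2). One last look to see whether the plunger shifted when locked.

```bash
python3 - <<'E'
from h import *; from cell import env,eyes
b=eyes.read_camera("scene")["image"][160:260,250:410,::-1]
n=cv2.resize(b,None,fx=5,fy=5,interpolation=cv2.INTER_CUBIC); o=cv2.imread("pics/k6.png")
cv2.imwrite("pics/k10.png",np.vstack([x[180:320,80:] for x in (o,n)]))
for x in (o,n):
    h=cv2.cvtColor(x,cv2.COLOR_BGR2HSV).astype(int)
    for nm,r,k in (("knob",(90,160,140,260),(h[...,0]>105)&(h[...,0]<118)&(h[...,1]>120)),("nose",(425,220,475,280),((h[...,0]<9)|(h[...,0]>170))&(h[...,1]>120)),("pen",(470,200,700,310),(h[...,0]>105)&(h[...,0]<130)&(h[...,1]>100))):
        yy,xx=np.nonzero(k[r[1]:r[3],r[0]:r[2]]); print(nm,(xx.mean()+r[0]).round(1),xx.min()+r[0],xx.max()+r[0])
E
```

```text
knob 112.7 102 127
nose 448.0 441 455
pen 570.0 476 670
knob 111.5 101 125
nose 448.2 441 455
pen 571.6 475 669
```

View pics/k10.png

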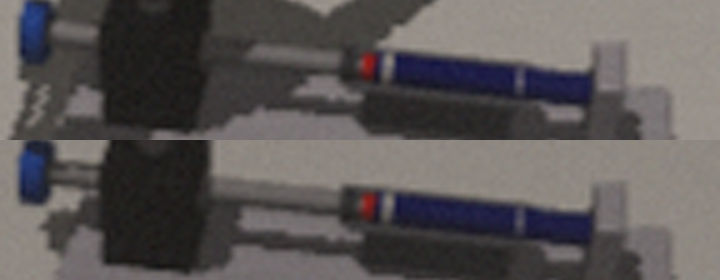

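Before (top) and after (bottom) agree to within about half a millimetre. The knob is at x≈112, the nose at 448 and the pen at 475–670, touching the stop. Handing in.

```bash
python3 -c "
from cell import env
print(env.job_done())"
```

```text
the job is handed in; nothing more can be done
None
```

The pen is held between nose and end stop with the lever closed over centre, and I handed the job in at about 15 s of the 70 s. No verdict was reported.

- **Plunger:** I pushed the knob until the pen met the end stop. The push took about 12.5 N while moving, against about 8.2 N of drag alone. That means about 4 N on the pen, with the nose about 3.8 mm in. With the arm standing still the reading averaged 11.4 N, so the load could be nearer 3 N. Both are within the 2 to 8.5 N wanted.
- **Lever:** I swung it round with the closed fingers. The highest force I read between moves was about 9.5 N. Past the centre it swung shut by itself, without being pushed against its stop.
- **Last checks:** In both cameras the grip sits within about 2 px of where 1.65 rad puts it. The knob, nose and pen moved by less than about 0.5 mm when the plunger was locked. The arm is clear and reads no load. I never went near the bottles or the spare pen, but did not measure them again at the end.
- **Disagreement:** I estimated the fixture's position to about 3 mm, as the two cameras differed by that much at the plate corners. The fingers therefore met the knob and lever 3 to 4 mm later than calculated, which I made up by going on force and close-up pictures.

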